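# Refit the lever on the spotting-gun selector valve

### The arm

A 6-joint arm with a two-finger parallel gripper is mounted at the origin on the work surface; the furniture and walls round the work are solid. World frame = base frame: x ahead of the robot, y to its left, z up, the work surface at z = 0. Lengths are in m, angles in rad, forces in N, time in s.
With the tool pointing down it reaches from about 0.225 to 0.725 m from the base axis. Payload 3.1 kg.
Tool frame: the origin (TCP) lies at the very end of the fingers, on their centre line; the grasp point (between the pads) lies 19 mm behind it (r.grasp_offset is the distance from the TCP to the grasp point, in m); z points along the fingers, y is the line along which they close (so a half turn about z gives the same grasp; the last joint's range is limited). The gripper opens to 85 mm and grips with 20 to 120 N. Pads are 22 mm wide; open, the fingers measure 114 mm over their backs; the gripper's body (76 mm by 85 mm) begins 54 mm behind the grasp point. The pads swing forward as they close: fully open they stand 13 mm farther back than shut.
Start: joints at [1.14, 0.048, 0.099, 1.622, 0, 1.443], TCP at [0.157, 0.501, 0.231] pointing down, gripper open.
Joint ranges: [-2.91, 2.91], [-0.99, 1.94], [-1.21, 1.42], [-2.12, 2.29], [-1.49, 1.47], [-3.14, 3.14]. Speed limits (rad/s): [2.79, 2.79, 3.14, 3.14, 3.14, 3.14].

### API

Orientations are given as a rotation vector (axis times angle).
In Python, from rig import r gives the robot as it stands.
- The arm moves only by the shell command python3 -m inch 'ROWS' [OPENING] [FORCE]. ROWS is JSON, a list of rows, each a list of 6 numbers: the shift along the tool's x, y, z in units of 100 mm (1.0 is 100 mm), then the turn, a rotation vector about the tool's x, y, z in units of 45 degrees (1.0 is 45 degrees). In form: [[tx, ty, tz, rx, ry, rz], ...]. A call has 1 to 10 rows; each row shifts and turns the commanded pose from where the row before left it, along the tool's axes as they then stand; what a row does not reach is not made up. A row lasts 1/10 s, in which the tool goes at most 50 mm and 8.59 degrees, less where a joint would pass 70% of its speed; a pose out of reach is approached as far as the arm can. A call with a number of a shift or a turn outside -1 to 1 is refused whole. A call with a gripper value outside its range is refused whole. OPENING is the closure, from 0 (fully open) to 1 (shut), set as the call begins (- or left out, the last holds). The fingers move at their own pace and stop on an object; FORCE is the grip in N (left out, the last holds). Time passes only in rows, so rows that do not move let the fingers close. It gives the time, the measured TCP pose, the force, the opening and the grip force at its end, in the units of the state.
- r.sense(): the state, without advancing time (a new reading comes with each control period).
- r.get_image(name): name is "scene" or "top" or "wrist"; returns a dict with "pixels" (384x512x3 uint8, red, green, blue), "range_z" (384x512 float32, m along the optical axis (not along the pixel's ray), 0 where there is no reading), "intrinsics" (3x3 intrinsics, pixels), "dist" ([k1, k2, p1, p2, k3] as OpenCV has them; the pictures are not rectified), "extrinsics" (4x4, takes a point from world to camera coordinates); the wrist camera has in their place "hand_eye" (4x4, takes a point from camera to tool coordinates, whose origin is the TCP and whose axes are the flange's). Camera axes: x right, y up, looking along -z (the intrinsics and any distortion apply to the point x, -y, -z); pixel columns grow to the right and rows downward; lengths in m; the calibration is good to about 2 mm. A picture is of the moment at which its call begins: read the wrist's pose just before it.
- r.sign_off(): hands the job in; it is judged then, once.
The state is a dict: "t": time; "qpos": joint angles; "joint_velocities": joint speeds; "effort": joint torques, N m; "tcp_pos": TCP position; "ee_rot": TCP orientation; "contact_force": force on the tool from outside, world axes, zero at the start; "ft_torque": the same for the moment, N m; "width": finger opening in m; "grip_force": force on a finger pad.
Only numpy, scipy, OpenCV 4.12 (cv2) and the standard library are available. Lean on these libraries where they do the work, as an engineer would, in place of code of your own. Each camera call takes 0.05 s, during which the arm holds its last target. There are 200 camera calls.

### The job

Refit the loose lever on the splined stem of the little selector valve: with its arm well clear of the stop pin, rest the hub lightly on the stem, turn it until the splines find each other, and slide it fully home on the shoulder without forcing it. Then swing the fitted lever counter-clockwise (seen from above) until its arm rests against the stop pin, let go, and leave the pin tin, the stamp and the thread spool where they stand.

Things in the scene. Friction and masses are not known exactly. Their poses are not given: they have to be found in the camera images.
- lever_hub (a point): Centre of the loose lever's hub, on the bore's axis, 15 mm above the hub's underside (it lies flat). Dark steel hub, 30 mm tall, 42 mm across its two flats (28 mm long each). x points along the arm, y is square to the flats, z is the bore's axis, up. Through bore with five inward teeth 7 mm wide along its whole depth, every 72 degrees, one towards +y; 22 mm free between the tooth tips.
- lever_tip (a point): Point in the lever's black grip, 110 mm from the bore's axis along x, 15 mm above the underside; axes as lever_hub. The arm is a flat steel bar 16 mm wide and 10 mm thick, the grip a round bar 18 mm thick that ends 115 mm from the bore's axis.
- lever: The whole lever, about 0.18 kg; origin on the bore's axis at the hub's underside, axes as lever_hub.
- valve: Selector valve fixed to the counter: 100 x 84 x 8 mm base plate, aluminium body with brass hose nipples along its +y and -y, steel stop plate, shoulder and vertical splined stem on top. Origin under the stem's axis at counter height, z up. More than 35 N between lever and valve before the lever is home, or 80 N at any time, damages it.
- seat (a point): Centre of the shoulder's top (36 mm wide), on the stem's axis, 62 mm above the counter; the seated hub's underside rests here. Axes as valve; it does not turn with the stem. The bore has about 1 mm play round the stem.
- stem_end (a point): Top end of the stem, 24 mm above the shoulder. 20 mm core, five ribs 5.5 mm wide out to 30 mm, every 72 degrees, from the shoulder to 14 mm above it; above them a smooth pilot tapers to 12 mm. Axes as valve: the ribs' angle is NOT reported, find it by feel or sight. A hub not indexed rests 14 mm above the shoulder; indexed (within 0.06 rad) it drops. Turns endlessly, stiffly: 0.14 N m.
- stop_pin (a point): Top of the stop pin, 85 mm above the counter: steel pin, 8 mm thick, 45 mm from the stem's axis along the valve's -x and 12 mm towards its -y.
- rest_point (a point): Fixed point of the valve, 110 mm from the stem's axis along the valve's -x, 77 mm above the counter: lever_tip is here when the fitted lever's arm rests against the stop pin (arm along the valve's -x; it comes there from the valve's +y side).
- pin_tin: Bystander: round tin of pins, 69 mm wide, 20 mm tall, in front of the printer; origin under its centre.
- stamp_a: Bystander: rubber stamp with wooden grip, 28 x 54 x 71 mm, beyond the valve; origin under its centre.
- spool_2: Bystander: cream thread spool, 28 mm wide, 42 mm tall, right of the printer; origin under its centre.

How it is judged:
On the way:
1. the lever is fully home on the stem with its arm well clear of the stop pin (tip more than 30 mm from where it will rest) (z of lever in the frame of seat below 0.003 m and horizontal distance between lever and seat below 0.004 m and angle between lever's own z axis and vertical below 0.1 rad and horizontal distance between lever_tip and rest_point above 0.03 m), for 0.2 s.
At the end, for the whole second after the job is handed in: The lever sits level (within 0.1 rad) and fully home on the stem (underside within 3 mm of the shoulder, bore within 4 mm of the stem's axis), its arm against the stop pin (tip within 12 mm of its rest point); the tin, stamp and spool are within 20 mm of where they stood (z of lever in the frame of seat below 0.003 m and horizontal distance between lever and seat below 0.004 m and angle between lever's own z axis and vertical below 0.1 rad and horizontal distance between lever_tip and rest_point below 0.012 m and distance of each of pin_tin, stamp_a, spool_2 from where it was at the start of the episode below 0.02 m); the robot touches nothing.
It fails at once if the lever is forced: more than 35 N between lever and valve before it is home (underside over 3 mm above the shoulder), or more than 80 N at any time ((contact force between lever and valve above 35 N and z of lever in the frame of seat above 0.003 m) or contact force between lever and valve above 80 N).
It fails at once if the pin tin, the stamp or the spool is knocked away (20 mm) (distance of any of pin_tin, stamp_a, spool_2 from where it was at the start of the episode above 0.02 m).
It also fails if it takes over 64 s, if anything falls off the work surface, if the arm or the gripper's body presses on something with over 40 N, if the wrist force passes 120 N, or if a joint passes its speed limit or range.

## Working session

There is one attempt and no reset: what is moved stays moved. The work goes in short steps, Python scripts to look and compute and a shell command to move; the robot and the scene stay as the last step left them, time stands still between calls to the robot, and variables do not carry over. Pictures are saved under pics/ and viewed, at most 10 in all, crops included, and the job is handed in when it is done.

```bash
ls; mkdir -p pics
python3 - <<'E'
from rig import r
import cv2,numpy as np,pickle
d={}
for n in("scene","top","wrist"):
    im=r.get_image(n); d[n]=im
s=r.sense(); d['s']=s
pickle.dump(d,open('im0.pkl','wb'))
cv2.imwrite('pics/a.png',cv2.resize(np.hstack([d['scene']['pixels'],d['top']['pixels']])[:,:,::-1],(800,300)))
cv2.imwrite('pics/b.png',d['top']['pixels'][:,:,::-1])
for n in("scene","top"):print(d[n]['intrinsics'],d[n]['dist'],np.linalg.inv(d[n]['extrinsics']))
print(d['wrist']['hand_eye'],s)
E
```

```text
pics
[[468.70938611   0.         257.5086777 ]
 [  0.         468.70938611 193.30163478]
 [  0.           0.           1.        ]] [-0.03249005  0.          0.          0.          0.        ] [[ 0.6469668   0.44024952 -0.62258679 -0.10387017]
 [-0.76219008  0.34942487 -0.5449482  -0.51428745]
 [-0.02236588  0.82709287  0.56162011  0.59321004]
 [ 0.          0.          0.          1.        ]]
[[387.72274599   0.         254.36929208]
 [  0.         387.72274599 191.91772155]
 [  0.           0.           1.        ]] [-0.10421008  0.          0.          0.          0.        ] [[-0.168976    0.96491356 -0.20097     0.31025675]
 [-0.98561431 -0.16472204  0.03782966  0.01275996]
 [ 0.00339816  0.20447122  0.97886668  0.97335397]
 [ 0.          0.          0.          1.        ]]
[[-4.35915475e-04  9.57111650e-01  2.89719001e-01  7.36485055e-02]
 [ 9.99999607e-01  1.93580454e-04  8.65104447e-04 -9.00310581e-04]
 [ 7.71917609e-04  2.89719265e-01 -9.57111358e-01 -1.42562086e-01]
 [ 0.00000000e+00  0.00000000e+00  0.00000000e+00  1.00000000e+00]] {'t': 0.15, 'qpos': array([ 1.14019816e+00,  4.86157310e-02,  9.79234214e-02,  1.62199571e+00,
       -1.25381561e-06,  1.44299271e+00]), 'joint_velocities': array([ 0.00065311, -0.00055156,  0.00589981, -0.00211409,  0.00107196,
        0.00075245]), 'effort': array([ 1.53325942e-03, -3.39260423e+01,  3.20424020e+01,  1.53785641e-02,
       -1.10538033e-04,  3.64543851e-06]), 'tcp_pos': array([0.1563592 , 0.50066726, 0.2303506 ]), 'ee_rot': array([-4.73735012e-01, -3.10514148e+00,  2.85646525e-03]), 'contact_force': array([-0.1100211 ,  0.29898324, -0.46600645]), 'ft_torque': array([-0.05261874,  0.00678427, -0.0752236 ]), 'grip_force': 0.0, 'width': 0.0853535524058402}
```

View pics/b.png

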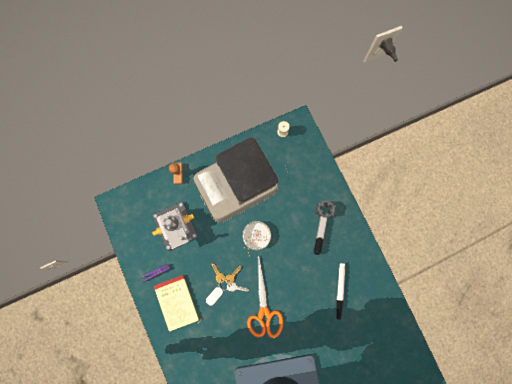

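View pics/a.png

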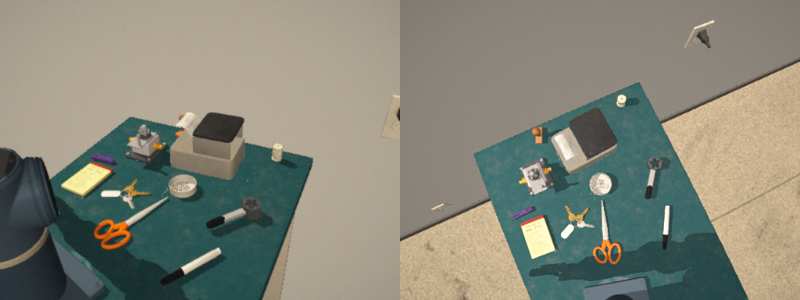

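The top view shows the valve at about (173,226), the lever's hub at (326,209) with its grip end at (319,250), the tin at (257,236), the stamp at (177,172) and the spool at (284,129). Now I'll measure, with zoomed crops.

```bash
cat > h.py <<'E'
import numpy as np,cv2
from scipy.spatial.transform import Rotation as R
def T(s):
    M=np.eye(4);M[:3,:3]=R.from_rotvec(s['ee_rot']).as_matrix();M[:3,3]=s['tcp_pos'];return M
def c2w(im,s=None):
    return np.linalg.inv(im['extrinsics']) if 'extrinsics' in im else T(s)@im['hand_eye']
def rays(im,px,s=None):
    p=cv2.undistortPoints(np.array(px,float).reshape(-1,1,2),im['intrinsics'],im['dist']).reshape(-1,2)
    d=np.c_[p[:,0],-p[:,1],-np.ones(len(p))]; M=c2w(im,s)
    return M[:3,3],d@M[:3,:3].T
def onz(im,px,z,s=None):
    o,d=rays(im,px,s); return o+d*((z-o[2])/d[:,2])[:,None]
def cloud(im,s=None):
    h,w=im['range_z'].shape; u,v=np.meshgrid(np.arange(w),np.arange(h))
    o,d=rays(im,np.c_[u.ravel(),v.ravel()],s)
    return (o+d*im['range_z'].reshape(-1,1)).reshape(h,w,3)
def proj(im,P,s=None):
    M=np.linalg.inv(c2w(im,s)); q=np.atleast_2d(P)@M[:3,:3].T+M[:3,3]
    q=q*[1,-1,-1]
    return cv2.projectPoints(q,np.zeros(3),np.zeros(3),im['intrinsics'],im['dist'])[0].reshape(-1,2)
E
python3 - <<'E'
import pickle;from h import *
d=pickle.load(open('im0.pkl','rb'));im=d['top'];C=cloud(im)
np.set_printoptions(precision=4,suppress=True)
for n,p,z in(('hub',(326,209),.03),('tip',(319,250),.015),('stem',(171,223),.086),('tin',(257,236),.02),('stamp',(176,169),.07),('spool',(284,127),.042)):
    print(n,onz(im,[p],z)[0],C[p[1],p[0]])
print(proj(im,d['s']['tcp_pos']),np.unique(C[...,2][180:400:20,120:330:20].round(2))[:6])
P=im['pixels'][:,:,::-1]
a=cv2.resize(P[190:265,285:355],(400,428),interpolation=2);b=cv2.resize(P[190:265,140:210],(400,428),interpolation=2)
cv2.imwrite('pics/c.png',np.hstack([a,b]))
E
```

```text
hub [ 0.4316 -0.1911  0.03  ] [ 0.4351 -0.197   0.0027]
tip [ 0.3362 -0.1565  0.015 ] [ 0.3361 -0.1555  0.0205]
stem [0.4525 0.1807 0.086 ] [0.4529 0.1812 0.0837]
tin [ 0.3958 -0.0118  0.02  ] [ 0.397  -0.0121  0.0068]
stamp [0.5835 0.1552 0.07  ] [0.5842 0.1556 0.0677]
spool [ 0.6556 -0.1264  0.042 ] [ 0.6601 -0.1282  0.03  ]
[[ 13.7748 392.2112]] [-0.92 -0.91 -0.    0.01  0.02  0.03]
```

View pics/c.png

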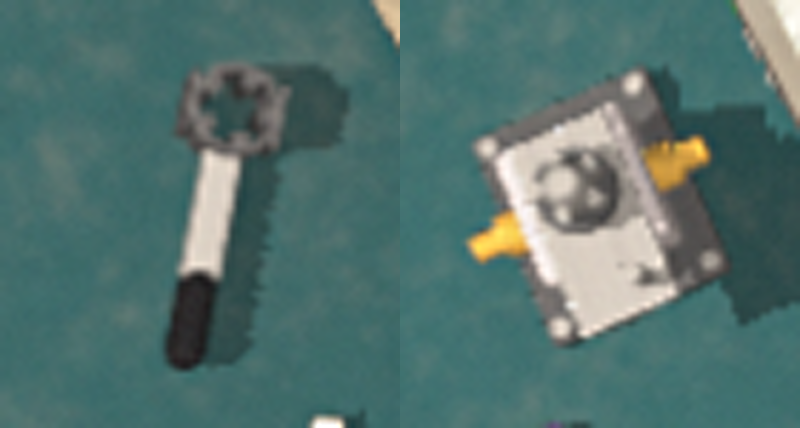

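The left crop shows the lever with its bore teeth, arm towards the robot. The right crop shows the stem at crop (575,190) and the stop pin near (640,272). So -x of the valve points towards the robot. Next I'll compute the valve axis and the first move.

```bash
cat >> h.py <<'E'
def delta(s,p,yaw):
    """tool-frame shift (100 mm) and turn about tool z (45 deg) to tool-down pose p with tool x at world yaw"""
    M=T(s); c,n=np.cos(yaw),np.sin(yaw)
    G=np.array([[c,n,0],[n,-c,0],[0,0,-1]])
    return M[:3,:3].T@(np.array(p)-M[:3,3])/.1, R.from_matrix(M[:3,:3].T@G).as_rotvec()/(np.pi/4)
def yaw(s): x=T(s)[:3,0]; return np.degrees(np.arctan2(x[1],x[0]))%360
E
python3 - <<'E'
import pickle;from h import *
d=pickle.load(open('im0.pkl','rb'));im=d['top'];C=cloud(im)
np.set_printoptions(precision=4,suppress=True)
f=lambda x,y:(140+x/400*70,190+y*.175)
P=onz(im,[f(240,272)],.085)[0];S=onz(im,[f(178,190)],.08)[0]
a=np.arctan2(*(P-S)[1::-1]);print('stem',S,'pin',P,'r',np.linalg.norm((P-S)[:2]),'-x yaw',np.degrees(a)-np.degrees(np.arctan2(12,45)))
N1=onz(im,[f(80,247)],.03)[0];N2=onz(im,[f(302,150)],.03)[0];v=N1-N2;print('nipple y yaw',np.degrees(np.arctan2(v[1],v[0])))
hsv=cv2.cvtColor(im['pixels'],cv2.COLOR_RGB2HSV)
s=d['s'];print(yaw(s),delta(s,[.42,-.18,.2],np.radians(160)))
E
```

```text
stem [0.4529 0.1816 0.08  ] pin [0.415  0.1602 0.085 ] r 0.043453371888666624 -x yaw -165.4325528871648
nipple y yaw 104.37339345082249
162.65113751431767 (array([-4.5462, -5.7103,  0.3131]), array([-0.0024, -0.0003,  0.0589]))
```

```bash
python3 -m inch '[[-0.3,-0.38,0.02,0,0,0],[-0.3,-0.38,0.02,0,0,0],[-0.3,-0.38,0.02,0,0,0],[-0.3,-0.38,0.02,0,0,0],[-0.3,-0.38,0.02,0,0,0],[-0.3,-0.38,0.02,0,0,0],[-0.3,-0.38,0.02,0,0,0],[-0.3,-0.38,0.02,0,0,0]]' && python3 -m inch '[[-0.3,-0.38,0.02,0,0,0],[-0.3,-0.38,0.02,0,0,0],[-0.3,-0.38,0.02,0,0,0],[-0.3,-0.38,0.02,0,0,0],[-0.3,-0.38,0.02,0,0,0],[-0.3,-0.38,0.02,0,0,0],[-0.3,-0.38,0.02,0,0,0],[0,0,0,0,0,0],[0,0,0,0,0,0]]'
python3 - <<'E'
from rig import r;from h import *;import pickle
s=r.sense();im=r.get_image('wrist');pickle.dump((s,im),open('w1.pkl','wb'))
print(s['tcp_pos'],yaw(s),s['qpos']);cv2.imwrite('pics/d.png',im['pixels'][:,:,::-1])
E
```

```text
t: 0.95
tcp_pos: [0.2951, 0.1377, 0.2151]
ee_rot: [0.472, 3.105, 0.0]
contact_force: [1.1, 1.1, -0.5]
width: 0.0855
grip_force: 0.0
t: 1.85
tcp_pos: [0.4156, -0.1777, 0.2003]
ee_rot: [-0.477, -3.103, -0.002]
contact_force: [0.8, 0.6, 0.1]
width: 0.085
grip_force: 0.0
[ 0.41558663 -0.17766384  0.20025556] 162.5184801948995 [-5.52809770e-01 -1.43979008e-01 -1.47409217e-01  1.57036097e+00
  3.65362459e-04 -2.47698706e-01]
```

View pics/d.png

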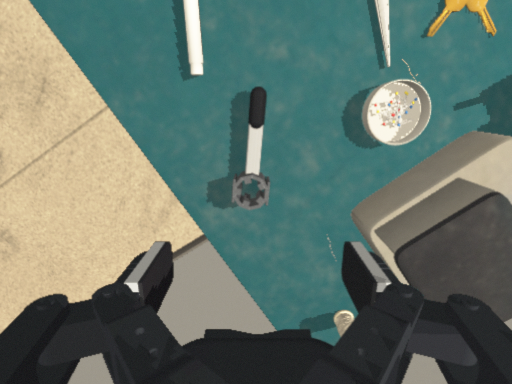

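The wrist view shows the hub at (251,191), the grip end at (258,90), the tin at (397,112) and the printer corner at (352,215).

Run:
```python
import pickle;from h import *
np.set_printoptions(precision=4,suppress=True)
s,im=pickle.load(open('w1.pkl','rb'));C=cloud(im,s);s0=s
px=im['pixels'];roi=np.zeros(px.shape[:2],bool);roi[80:215,225:278]=1
# points above table in ROI from depth
m=roi&(C[...,2]>.02)&(C[...,2]<.04);m[:168]=0
mk=m.astype(np.uint8);cs,_=cv2.findContours(mk,0,1);c=max(cs,key=cv2.contourArea)
rect=cv2.minAreaRect(c);(u,v),rad=cv2.minEnclosingCircle(c);print('hub rect',rect,u,v,rad)
for p in(rect[0],(u,v)):print(onz(im,[p],.03,s))
print('z med',np.median(C[m][:,2]), C[m][:,:2].min(0),C[m][:,:2].max(0))
g=cv2.cvtColor(px,cv2.COLOR_RGB2GRAY)
w=roi&(g>130);w[180:]=0;b=roi&(g<45);b[135:]=0
for n,k,z in(('bar',w,.02),('grip',b,.018)):
    q=np.argwhere(k)[:,::-1].astype(float);P=onz(im,q,z,s);e=np.linalg.svd(P[:,:2]-P[:,:2].mean(0),full_matrices=False)[2][0]
    print(n,len(q),P.mean(0),np.degrees(np.arctan2(e[1],e[0]))%180)
print('printer corner',C[215,350:362:3])
pr=C[(C[...,2]>.04)&(np.hypot(C[...,0]-.43,C[...,1]+.19)<.14)];print(len(pr),pr.min(0) if len(pr) else'',pr.max(0) if len(pr) else '')
```

```text
hub rect ((250.5, 188.5), (41.0, 37.0), 90.0) 250.6796112060547 188.7378692626953 22.3448543548584
[[ 0.4289 -0.1908  0.03  ]]
[[ 0.4292 -0.1907  0.03  ]]
z med 0.029665977925513176 [ 0.4075 -0.2153] [ 0.4532 -0.1682]
bar 678 [ 0.3902 -0.1745  0.02  ] 157.44323113596568
grip 310 [ 0.3469 -0.1596  0.018 ] 157.6481631259218
printer corner [[ 0.508  -0.0842  0.001 ]
 [ 0.5044 -0.0828  0.0108]
 [ 0.5021 -0.0809  0.0178]
 [ 0.501  -0.0785  0.0224]]
41054 [ 0.3454 -0.2508  0.0401] [ 0.5184 -0.0646  0.343 ]
```

Run:
```python
from rig import r;from h import *
print(delta(r.sense(),[.430,-.1915,.1],np.radians(159.2)))
```

```text
(array([-0.18344294, -0.09767068,  1.0073732 ]), array([ 0.0010502 , -0.00245396,  0.07579619]))
```

```bash
python3 -m inch '[[-0.06,-0.03,0.33,0,0,0.025],[-0.06,-0.03,0.33,0,0,0.025],[-0.06,-0.03,0.34,0,0,0.025],[0,0,0,0,0,0],[0,0,0,0,0,0]]'
python3 - <<'E'
from rig import r;from h import *;import pickle
s=r.sense();im=r.get_image('wrist');pickle.dump((s,im),open('w2.pkl','wb'))
print(s['tcp_pos'],yaw(s));cv2.imwrite('pics/e.png',im['pixels'][:,:,::-1])
C=cloud(im,s);z=C[...,2];near=np.hypot(C[...,0]-.43,C[...,1]+.1915)<.04
m=near&(z>.025)&(z<.036);P=C[m][:,:2];print(len(P),np.median(z[m]))
y=np.radians(159.2);Q=(P-[.430,-.1915])@np.array([[np.cos(y),-np.sin(y)],[np.sin(y),np.cos(y)]])
print('lever-frame extents',np.percentile(Q,[.5,99.5],axis=0))
# flats yaw
for d in range(-6,7,2):
    a=np.radians(159.2+d);q=(P-[.43,-.1915])@np.array([-np.sin(a),np.cos(a)]);print(d,np.percentile(q,[1,99]))
b=near&(z<.012)&(np.hypot(C[...,0]-.43,C[...,1]+.1915)<.02);print('bore',C[b].mean(0))
E
```

```text
t: 2.4
tcp_pos: [0.4297, -0.1899, 0.1016]
ee_rot: [-0.562, -3.09, -0.001]
contact_force: [0.6, -0.6, 1.2]
width: 0.0852
grip_force: 0.0
[ 0.42969001 -0.18987557  0.10164754] 159.39557796441298
1366 0.029780187514010403
lever-frame extents [[-0.02268717 -0.02130003]
 [ 0.01771528  0.02045882]]
-6 [-0.02135989  0.02027998]
-4 [-0.02119589  0.02022607]
-2 [-0.0211169   0.02021596]
0 [-0.02105945  0.0202996 ]
2 [-0.02093157  0.02040775]
4 [-0.02126864  0.0207465 ]
6 [-0.02149642  0.02098715]
bore [ 0.43452332 -0.19309553  0.00209904]
```

View pics/e.png

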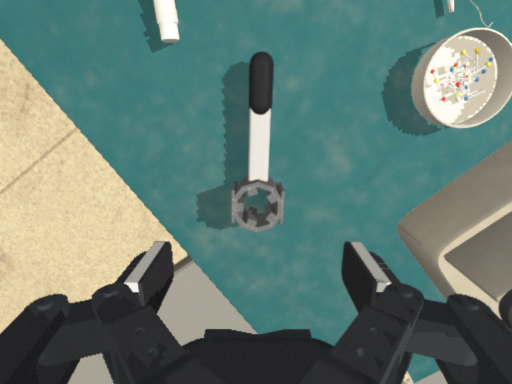

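The hub top is centred at about (258,205), and the lever stands upright in the image, so it is aligned with the tool. The fingers clear the printer and tin.

Run:
```python
from rig import r;from h import *;import pickle
s,im=pickle.load(open('w2.pkl','rb'))
g=cv2.cvtColor(im['pixels'],cv2.COLOR_RGB2GRAY)
C=cloud(im,s);z=C[...,2];u,v=np.meshgrid(np.arange(512),np.arange(384))
m=((z>.025)&(z<.036)&(abs(u-258)<35)&(abs(v-205)<35)).astype(np.uint8)
c=max(cv2.findContours(m,0,1)[0],key=cv2.contourArea);print(cv2.boundingRect(c),cv2.minAreaRect(c))
hole=1-cv2.dilate(m,np.ones((2,2)));n,l,st,ce=cv2.connectedComponentsWithStats(hole,connectivity=4)
print([(st[i],ce[i]) for i in range(n) if 50<st[i][4]<3000])
x,y,w,h=cv2.boundingRect(c)
for p in((x+w/2-.5,y+h/2-.5),):P=onz(im,[p],.03,s)[0];print(P)
for p in((259,60),(259,150)):print(onz(im,[p],.02,s))
s=r.sense();print(delta(s,[*P[:2],.006],np.radians(159.2)))
```

```text
(231, 180, 54, 52) ((257.5, 205.5), (51.0, 53.0), 90.0)
[(array([ 231,  180,   55,   53, 1609], dtype=int32), array([257.64449969, 206.20261032])), (array([240, 188,  38,  37, 730], dtype=int32), array([257.76438356, 205.95479452]))]
[ 0.43166831 -0.19146474  0.03      ]
[[ 0.33218424 -0.15289528  0.02      ]]
[[ 0.39256137 -0.17550102  0.02      ]]
(array([-0.00940533, -0.00356998,  0.97092219]), array([-0.00031048,  0.00226947,  0.00398214]))
```

```bash
python3 -m inch '[[-0.01,-0.01,0.25,0,0,0],[0,0,0.25,0,0,0],[0,0,0.25,0,0,0],[0,0,0.26,0,0,0],[0,0,0,0,0,0],[0,0,0,0,0,0]]' 0 60 && python3 -m inch '[[0,0,0,0,0,0],[0,0,0,0,0,0],[0,0,0,0,0,0],[0,0,0,0,0,0],[0,0,0,0,0,0],[0,0,0,0,0,0],[0,0,0,0,0,0],[0,0,0,0,0,0]]' 1 60
python3 - <<'E'
from rig import r;from h import *
s=r.sense();print(s,yaw(s))
E
```

```text
t: 3.05
tcp_pos: [0.432, -0.193, 0.0024]
ee_rot: [0.564, 3.088, -0.001]
contact_force: [-1.4, -0.0, 0.5]
width: 0.0855
grip_force: 0.0
t: 3.85
tcp_pos: [0.4324, -0.1934, 0.0021]
ee_rot: [0.564, 3.087, -0.001]
contact_force: [0.0, 0.5, 5.5]
width: 0.0412
grip_force: 62.5
{'t': 3.85, 'qpos': array([-5.62626075e-01, -8.36992081e-03, -4.20742557e-01,  1.15505968e+00,
        4.66923945e-04, -2.01010671e-01]), 'joint_velocities': array([ 2.17768284e-03,  5.84786184e-04,  1.08552029e-03,  1.00809811e-03,
       -1.30944285e-04,  2.38028735e-05]), 'effort': array([-2.78296201e-01, -2.69643939e+01,  2.73917145e+01, -1.89395305e-01,
       -2.09374828e-01, -4.49458908e-03]), 'tcp_pos': array([ 0.43239641, -0.19340977,  0.00213921]), 'ee_rot': array([ 5.64340369e-01,  3.08713877e+00, -1.28695378e-03]), 'contact_force': array([0.01107334, 0.48542987, 5.515474  ]), 'ft_torque': array([ 0.17107837,  0.06017345, -0.01274842]), 'grip_force': 62.48605012893677, 'width': 0.041151357636322584} 159.2810293408287
```

```bash
python3 -m inch '[[0,0,-0.2,0,0,0],[0,0,-0.3,0,0,0],[0,0,-0.5,0,0,0],[0,0,-0.5,0,0,0],[0,0,-0.5,0,0,0],[0,0,0,0,0,0]]'
python3 - <<'E'
from rig import r;from h import *;import pickle
im=pickle.load(open('im0.pkl','rb'))['top'];C=cloud(im)
print('max z printer',np.percentile(C[145:215,205:275,2],99))
s=r.sense();print(s['tcp_pos'],s['width'],yaw(s),delta(s,[.450,.118,.2],np.radians(159.2)))
E
```

```text
t: 4.45
tcp_pos: [0.4344, -0.195, 0.2085]
ee_rot: [0.563, 3.077, -0.009]
contact_force: [1.1, -0.6, -1.4]
width: 0.0413
grip_force: 61.7
max z printer 0.12525385435248781
[ 0.43440807 -0.19498529  0.20854583] 0.041299351761336596 159.2757338414155 (array([0.96284168, 2.98271511, 0.06276466]), array([-0.00389114,  0.01793152,  0.00165546]))
```

```bash
python3 -m inch '[[0.13,0.42,0,0,0,0],[0.13,0.42,0.01,0,0,0],[0.14,0.42,0.01,0,0,0],[0.14,0.43,0.01,0,0,0],[0.14,0.43,0.01,0,0,0],[0.14,0.43,0.01,0,0,0],[0.14,0.43,0.01,0,0,0],[0,0,0,0,0,0],[0,0,0,0,0,0],[0,0,0,0,0,0]]'
python3 - <<'E'
from rig import r;from h import *;import pickle
s=r.sense();im=r.get_image('wrist');pickle.dump((s,im),open('w3.pkl','wb'))
print(s['tcp_pos'],yaw(s),s['ee_rot'],s['qpos'],s['joint_velocities'].round(3));cv2.imwrite('pics/f.png',im['pixels'][:,:,::-1])
print(proj(im,[[.4529,.1816,.086]],s))
E
```

```text
t: 5.45
tcp_pos: [0.4461, 0.1193, 0.1933]
ee_rot: [-0.566, -3.089, 0.002]
contact_force: [-1.0, -0.5, -2.1]
width: 0.041
grip_force: 62.0
[0.44606347 0.11926182 0.19330889] 159.2426675677069 [-5.65659761e-01 -3.08852369e+00  1.94758008e-03] [ 1.16328727e-01 -1.20048365e-01 -1.39682523e-01  1.55314693e+00
 -6.89061565e-04  4.78612104e-01] [-0.022 -0.006  0.006  0.001  0.004  0.   ]
[[327.00906745 172.8446287 ]]
```

View pics/f.png

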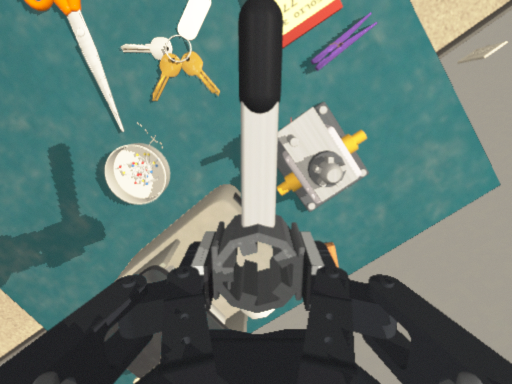

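The lever is held straight, with the hub at about (260,260), and the stem is at about (328,168). I'll zoom in on the stem and measure it.

Run:
```python
import pickle;from h import *
np.set_printoptions(precision=4,suppress=True)
s,im=pickle.load(open('w3.pkl','rb'));P=im['pixels'][:,:,::-1]
a=cv2.resize(P[140:200,292:362],(560,480),interpolation=2)
cl=cv2.convertScaleAbs(a,alpha=1.5,beta=-30)
cv2.imwrite('pics/g.png',a)
C=cloud(im,s);z=C[...,2]
for lo,hi in((.0815,.09),(.07,.08)):
    m=(z>lo)&(z<hi)&(np.hypot(C[...,0]-.4529,C[...,1]-.1816)<.025);Q=C[m];print(m.sum(),Q.mean(0),Q.min(0),Q.max(0))
m=((np.hypot(C[...,0]-.4529,C[...,1]-.1816)<.022)&(z>.064)&(z<.09));n=m
v,u=np.nonzero(m);print('px',u.min(),u.max(),v.min(),v.max())
# hub in tool frame
M=np.linalg.inv(T(s));D=C@M[:3,:3].T+M[:3,3]
k=(np.abs(D[...,2]+.022)<.012)&(np.hypot(D[...,0],D[...,1])<.045)&(D[...,2]>-.035)
v,u=np.nonzero(k);print(len(u),np.median(D[k],0),np.percentile(D[k],[1,99],axis=0))
```

```text
285 [0.4559 0.186  0.0847] [0.4478 0.1775 0.0815] [0.4652 0.1951 0.0879]
258 [0.4541 0.1853 0.0756] [0.442  0.173  0.0701] [0.4718 0.2013 0.0799]
px 313 347 155 187
9115 [ 0.0098 -0.0011 -0.0245] [[-0.0188 -0.033  -0.0326]
 [ 0.0436  0.0314 -0.0106]]
```

View pics/g.png

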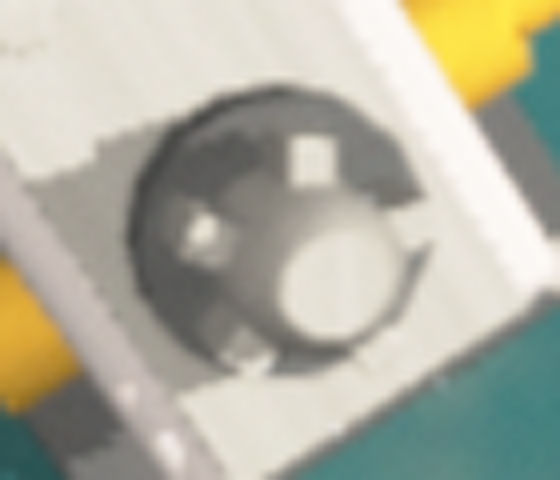

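The stem's top disc is at crop (337,285), and rib tops are visible at (313,160), (202,232), (245,355) and (415,222).

Run:
```python
import pickle;from h import *
from scipy.optimize import least_squares
np.set_printoptions(precision=4,suppress=True)
s,im=pickle.load(open('w3.pkl','rb'))
f=lambda q:np.c_[292+(np.array(q)[:,0]+.5)/8-.5,140+(np.array(q)[:,1]+.5)/8-.5]
S=onz(im,f([(337,285)]),.086,s)[0];Rb=onz(im,f([(313,160),(202,232),(245,355),(415,222)]),.076,s)
sh=onz(im,f([(137,230),(280,90),(245,372)]),.062,s)
print('stem',S);v=Rb-S
an=np.degrees(np.arctan2(v[:,1],v[:,0]));print('r',np.hypot(v[:,0],v[:,1]),an%360,an%72)
# fit centre+phase with r=12.5mm
k=np.round((an-an[0])/72)*72
g=lambda p:(Rb[:,:2]-p[:2]-.0128*np.c_[np.cos(np.radians(p[2]+k)),np.sin(np.radians(p[2]+k))]).ravel()
o=least_squares(g,[S[0],S[1],an[0]],x_scale=[.01,.01,10]);print(o.x[:2],o.x[2]%72,np.abs(o.fun).max())
# shoulder circle r18 centre from 3 pts
A=np.c_[2*sh[:,:2],np.ones(3)];c=np.linalg.solve(A,(sh[:,:2]**2).sum(1));print('shoulder c',c[:2],np.sqrt(c[2]+c[:2]@c[:2]))
# held hub: top face px; bore teeth circle
P=im['pixels'][:,:,::-1];cv2.imwrite('pics/hh.png',cv2.resize(P[200:330,190:330],(700,600),interpolation=2))
y=yaw(s);print('lever tooth phase now',(y+90)%72)
```

```text
stem [0.4571 0.1865 0.086 ]
r [0.0123 0.0138 0.0131 0.0122] [164.5694 233.0852 304.7551  93.6366] [20.5694 17.0852 16.7551 21.6366]
[0.4567 0.186 ] 18.407164400798507 0.000702720971077507
shoulder c [0.4563 0.1861] 0.01760021178699947
lever tooth phase now 33.24266756770689
```

View pics/hh.png

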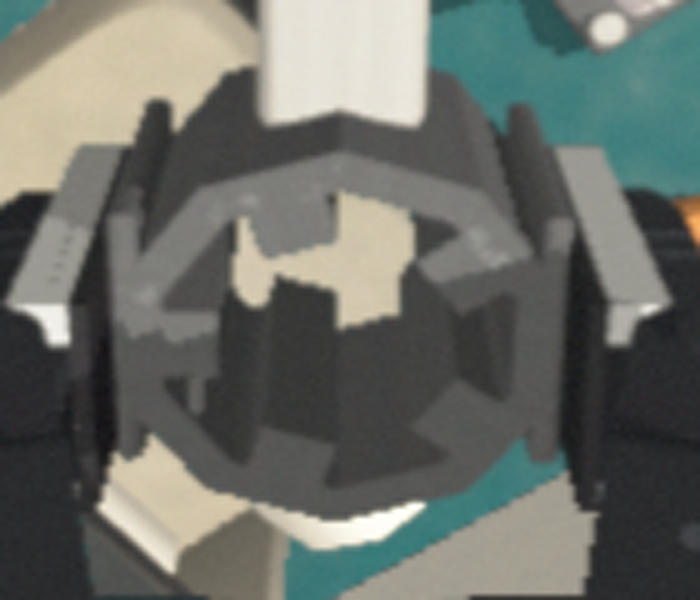

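The hub is gripped square, its centre at about crop (337,335). One tooth points left, towards the lever's +y, as expected.

Run:
```python
import pickle;from h import *
from rig import r
np.set_printoptions(precision=4,suppress=True)
s,im=pickle.load(open('w3.pkl','rb'))
def toolpt(px,z):
    p=cv2.undistortPoints(np.array([[px]],float),im['intrinsics'],im['dist'])[0,0];H=im['hand_eye']
    d=H[:3,:3]@[p[0],-p[1],-1];o=H[:3,3];return o+d*(z-o[2])/d[2]
g=lambda x,y:((190+x/5),200+y/4.615)
for q in((337,335),(337,155),(337,515),(108,335),(565,335)):print(q,toolpt(g(*q),-.028))
off=toolpt(g(337,335),-.028)
yw=np.radians(144.4);x=np.array([np.cos(yw),np.sin(yw)]);yy=np.array([np.sin(yw),-np.cos(yw)])
for o in(off[0],.0013):
    t=np.array([.4567,.1862])-o*x-off[1]*yy*0;print('target',t)
s=r.sense();print(s['tcp_pos']);print(delta(s,[*(np.array([.4567,.1862])-off[0]*x),.125],yw))
```

```text
(337, 335) [ 0.0006 -0.0009 -0.028 ]
(337, 155) [ 0.02   -0.0009 -0.028 ]
(337, 515) [-0.0206 -0.0009 -0.028 ]
(108, 335) [ 0.0006 -0.0217 -0.028 ]
(565, 335) [ 0.0006  0.0198 -0.028 ]
target [0.4572 0.1858]
target [0.4578 0.1854]
[0.4463 0.1189 0.1936]
(array([0.1356, 0.6651, 0.6856]), array([-0.0016, -0.001 ,  0.3285]))
```

```bash
python3 -m inch '[[0.04,0.16,0,0,0,0.08],[0.04,0.17,0,0,0,0.08],[0.03,0.17,0,0,0,0.08],[0.03,0.17,0,0,0,0.09],[0,0,0.2,0,0,0],[0,0,0.2,0,0,0],[0,0,0.2,0,0,0],[0,0,0.08,0,0,0],[0,0,0,0,0,0],[0,0,0,0,0,0]]'
python3 - <<'E'
from rig import r;from h import *;import pickle
s=r.sense();im=r.get_image('wrist');s2=r.sense();pickle.dump((s,im),open('w4.pkl','wb'))
print(s2['tcp_pos'],yaw(s2),s2['contact_force'],s2['ft_torque']);print(delta(s2,[.4570,.1868,.1],np.radians(144.4)))
cv2.imwrite('pics/i.png',im['pixels'][150:370,130:390,::-1])
E
```

```text
t: 6.5
tcp_pos: [0.464, 0.1854, 0.127]
ee_rot: [0.962, 2.99, 0.001]
contact_force: [-0.3, -0.9, -2.7]
width: 0.0407
grip_force: 62.1
[0.46440904 0.18567694 0.12758538] 144.367781442013 [ 0.26451678  0.02457989 -2.40066995] [ 0.02788198 -0.02601932 -0.0190116 ]
(array([ 0.06713978, -0.03445971,  0.27570925]), array([ 0.00195755,  0.00174701, -0.00071462]))
```

View pics/i.png

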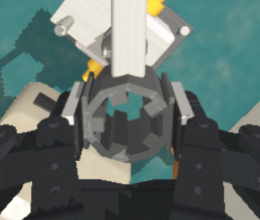

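The lever is level over the valve, but the TCP is 7 mm off. I'll correct that before going down.

```bash
python3 -m inch '[[0.07,-0.03,0,0,0,0],[0,0,0.15,0,0,0],[0,0,0.12,0,0,0],[0,0,0,0,0,0],[0,0,0,0,0,0],[0,0,0,0,0,0],[0,0,0,0,0,0]]'
python3 - <<'E'
from rig import r;from h import *;import pickle
s=r.sense();im=r.get_image('wrist');s2=r.sense();pickle.dump((s,im),open('w5.pkl','wb'))
print(s2['tcp_pos'],yaw(s2),s2['contact_force'],s2['ft_torque']);print(delta(s2,[.4570,.1868,.1],np.radians(144.4)))
cv2.imwrite('pics/j.png',cv2.resize(im['pixels'][200:330,190:330,::-1],(700,650),interpolation=2)[:600])
E
```

```text
t: 7.25
tcp_pos: [0.4566, 0.1878, 0.1001]
ee_rot: [0.959, 2.99, 0.001]
contact_force: [0.8, -0.4, -1.8]
width: 0.0414
grip_force: 62.1
[0.45655049 0.18778714 0.10001407] 144.4276970882719 [-0.10091855  0.51445742 -2.5037758 ] [-0.0030103   0.02662343  0.00047236]
(array([-0.00939859, -0.00541439,  0.00014288]), array([0.00120425, 0.00098937, 0.00061596]))
```

View pics/j.png

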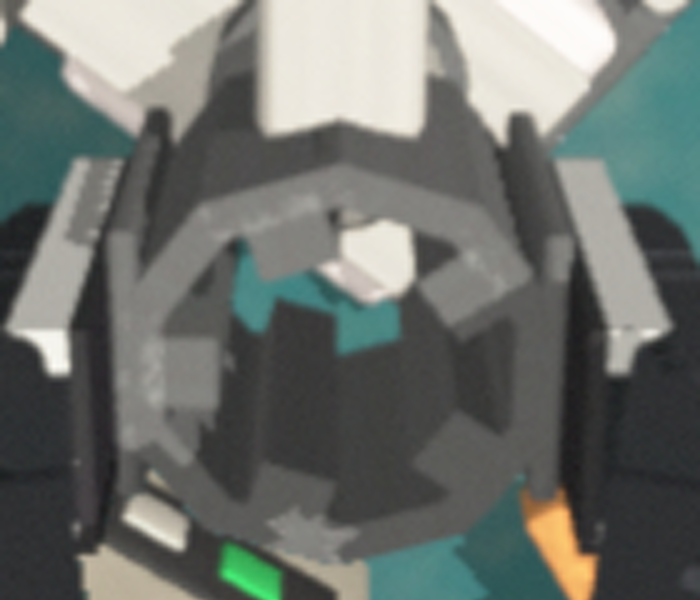

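The shoulder shows behind the hub, symmetric about it (crop columns about 225 to 460, against hub centre 337), so lateral alignment is good. I'll lower gently.

```bash
python3 -m inch '[[-0.01,-0.005,0.04,0,0,0],[0,0,0.04,0,0,0],[0,0,0.04,0,0,0],[0,0,0.04,0,0,0],[0,0,0.02,0,0,0],[0,0,0,0,0,0],[0,0,0,0,0,0]]'
python3 - <<'E'
from rig import r;from h import *
s2=r.sense();print(s2['tcp_pos'],yaw(s2),s2['contact_force'],s2['ft_torque'])
E
```

```text
t: 8.0
tcp_pos: [0.4565, 0.1866, 0.0813]
ee_rot: [-0.96, -2.991, 0.0]
contact_force: [-0.1, -0.8, -2.1]
width: 0.0411
grip_force: 62.1
[0.45650714 0.18664761 0.08127974] 144.42649953135324 [-0.06950337 -0.79791999 -2.13085846] [-0.01428705 -0.04259113  0.02253758]
```

```bash
python3 -m inch '[[0,0,0.015,0,0,0],[0,0,0.015,0,0,0],[0,0,0,0,0,0],[0,0,0,0,0,0]]' && python3 -m inch '[[0,0,0.015,0,0,0],[0,0,0.01,0,0,0],[0,0,0,0,0,0],[0,0,0,0,0,0]]'
python3 - <<'E'
from rig import r;from h import *
s2=r.sense();print(s2['tcp_pos'],yaw(s2),s2['contact_force'],s2['ft_torque'])
E
```

```text
t: 8.4
tcp_pos: [0.4565, 0.1866, 0.0783]
ee_rot: [-0.96, -2.991, 0.0]
contact_force: [-0.3, 0.6, -1.9]
width: 0.041
grip_force: 62.3
t: 8.8
tcp_pos: [0.4567, 0.1867, 0.078]
ee_rot: [0.959, 2.991, 0.001]
contact_force: [-4.0, -1.1, 7.7]
width: 0.041
grip_force: 63.4
[0.45670062 0.18668033 0.07803554] 144.4313707901967 [-4.0042453  -1.08109333  7.68520595] [-0.18922184  0.86723722 -0.02893575]
```

Resting on the rib tops at the expected height with about 10 N. I'll turn in small steps to find the splines.

```bash
python3 -m inch '[[0,0,0,0,0,0.03],[0,0,0,0,0,0.03],[0,0,0,0,0,0]]' | egrep 'tcp|contact|rot' && python3 -m inch '[[0,0,0,0,0,0.03],[0,0,0,0,0,0.03],[0,0,0,0,0,0]]' | egrep 'tcp|contact|rot'
```

```text
tcp_pos: [0.4572, 0.1869, 0.0781]
ee_rot: [1.03, 2.966, 0.002]
contact_force: [-2.4, 0.2, 7.5]
tcp_pos: [0.4575, 0.187, 0.0781]
ee_rot: [1.099, 2.941, 0.003]
contact_force: [-1.7, -1.0, 5.7]
```

```bash
python3 -c "
from rig import r;from h import *
s=r.sense();print(s['tcp_pos'],yaw(s),s['contact_force'],s['ft_torque'])"
```

```text
[0.4575005  0.18696495 0.07805252] 139.0113661248521 [-1.65507757 -0.98853759  5.70250299] [-0.19273886  0.41386301 -0.01913848]
```

```bash
python3 -m inch '[[0,0,0,0,0,-0.06],[0,0,0,0,0,-0.06],[0,0,0,0,0,-0.03],[0,0,0,0,0,0]]' | egrep 'tcp|contact|rot' && python3 -m inch '[[0,0,0,0,0,-0.03],[0,0,0,0,0,-0.03],[0,0,0,0,0,0]]' | egrep 'tcp|contact|rot'&& python3 -m inch '[[0,0,0,0,0,-0.03],[0,0,0,0,0,-0.03],[0,0,0,0,0,0]]' | egrep 'tcp|contact|rot'
python3 -c "
from rig import r;from h import *
s=r.sense();print(s['tcp_pos'],yaw(s),s['contact_force'],s['ft_torque'])"
```

```text
tcp_pos: [0.458, 0.1871, 0.0781]
ee_rot: [0.923, 3.0, 0.003]
contact_force: [-0.4, 0.1, 5.8]
tcp_pos: [0.4581, 0.1872, 0.0781]
ee_rot: [0.852, 3.02, 0.004]
contact_force: [-1.0, 0.7, 6.0]
tcp_pos: [0.4582, 0.1872, 0.0781]
ee_rot: [0.78, 3.039, 0.004]
contact_force: [-0.7, 0.9, 5.3]
[0.45820383 0.18721855 0.07806189] 151.20680209138874 [-0.69738474  0.8773971   5.2779071 ] [ 0.04054186  0.15084869 -0.01571719]
```

No drop yet, but the hub has self-centred meanwhile. I'll sweep back slowly.

```bash
for k in 1; do python3 -m inch '[[0,0,0.01,0,0,0.02],[0,0,0,0,0,0.02],[0,0,0,0,0,0.02],[0,0,0,0,0,0.02],[0,0,0,0,0,0.02]]' | egrep 'tcp|contact|rot'; done; python3 -m inch '[[0,0,0,0,0,0.02],[0,0,0,0,0,0.02],[0,0,0,0,0,0.02],[0,0,0,0,0,0.02],[0,0,0,0,0,0]]' | egrep 'tcp|contact|rot'
python3 -m inch '[[0,0,0,0,0,0.02],[0,0,0,0,0,0.02],[0,0,0,0,0,0.02],[0,0,0,0,0,0.02],[0,0,0,0,0,0]]' | egrep 'tcp|contact|rot'
python3 -c "
from rig import r;from h import *
s=r.sense();print(s['tcp_pos'],yaw(s),s['contact_force'],s['ft_torque'])"
```

```text
tcp_pos: [0.4583, 0.1871, 0.078]
ee_rot: [0.9, 3.006, 0.004]
contact_force: [-1.3, -1.7, 8.7]
tcp_pos: [0.4583, 0.1871, 0.078]
ee_rot: [0.993, 2.976, 0.004]
contact_force: [-1.9, -0.8, 9.2]
tcp_pos: [0.4583, 0.187, 0.078]
ee_rot: [1.086, 2.943, 0.004]
contact_force: [-1.9, -0.1, 9.1]
[0.45829842 0.18703232 0.07801127] 139.4792076083375 [-1.91892615 -0.06416772  9.12390611] [-0.19533762  0.48635017  0.03111299]
```

Still resting on the ribs, with a small lateral bias (force on the tool towards -x). I'll go back to the seen index angle, lighten the press and dither the centring.

```bash
python3 -m inch '[[0.01,-0.01,-0.01,0,0,-0.04],[0,0,0,0,0,-0.04],[0,0,0,0,0,-0.03],[0,0,0,0,0,0],[0,0,0,0,0,0]]' | egrep 'tcp|contact'
cat > st.py <<'E'
from rig import r;from h import *
np.set_printoptions(precision=4,suppress=True)
s=r.sense();f=s['contact_force']+[0,0,2.4];M=T(s)[:3,:3]
print(s['t'],s['tcp_pos'],round(yaw(s),2),'F',f,'Ftool',M.T@f,'tq',s['ft_torque'],'tilt',np.degrees(np.arccos(-M[2,2])))
E
python3 st.py
python3 -m inch '[[0.01,-0.01,0,0,0,0],[0,0,0,0,0,0],[0,0,0,0,0,0]]' | egrep 'tcp|contact'
python3 st.py
```

```text
tcp_pos: [0.4571, 0.187, 0.0781]
contact_force: [0.7, 0.7, 6.0]
12.4 [0.4571 0.187  0.0781] 144.44 F [0.7421 0.7462 8.4099] Ftool [-0.1967  1.0698 -8.4054] tq [-0.0272 -0.0664 -0.048 ] tilt 0.28069830358441533
tcp_pos: [0.4566, 0.1869, 0.0781]
contact_force: [2.3, 1.1, 5.8]
12.7 [0.4566 0.1869 0.0781] 144.42 F [2.3158 1.0804 8.1728] Ftool [-1.2913  2.2665 -8.156 ] tq [ 0.0231 -0.6794 -0.0257] tilt 0.38149878186878605
```

```bash
python3 -m inch '[[0,0,-0.01,0,0,0],[0.03,0,0,0,0,0],[0,0,0,0,0,0]]' >/dev/null; python3 st.py
python3 -m inch '[[-0.03,0,0,0,0,0],[-0.03,0,0,0,0,0],[0,0,0,0,0,0]]' >/dev/null; python3 st.py
python3 -m inch '[[0.03,0.03,0,0,0,0],[0,0,0,0,0,0]]' >/dev/null; python3 st.py
python3 -m inch '[[0,-0.03,0,0,0,0],[0,-0.03,0,0,0,0],[0,0,0,0,0,0]]' >/dev/null; python3 st.py
```

```text
13.0 [0.4555 0.1875 0.0782] 144.37 F [ 8.6293 -1.229   2.41  ] Ftool [-7.7501  4.0374 -2.3278] tq [-0.3856 -1.9411 -0.0552] tilt 0.5396914578505924
13.3 [0.4563 0.1865 0.078 ] 144.48 F [-0.3441  4.3675  9.8225] Ftool [ 2.8452  3.3957 -9.8004] tq [ 0.9918 -0.0557  0.0056] tilt 0.2879885834378995
13.5 [0.4561 0.1877 0.078 ] 144.42 F [ 0.6746 -3.3869  9.7992] Ftool [-2.5498 -2.3766 -9.7878] tq [-0.6023 -0.2662  0.0051] tilt 0.19707820572533719
13.8 [0.4555 0.1871 0.0781] 144.49 F [8.2824 7.827  2.8509] Ftool [-2.1999 11.213  -2.7232] tq [ 1.6275 -1.7832  0.0372] tilt 0.6419908532251204
```

Walls found: the bore's free range centres near (0.457, 0.1874). I'll centre there and search the angle again.

```bash
python3 -m inch '[[-0.005,0.04,0,0,0,0],[0,0,0,0,0,0]]' >/dev/null; python3 st.py
python3 -m inch '[[0,0,0.005,0,0,-0.02],[0,0,0,0,0,-0.02],[0,0,0,0,0,-0.02],[0,0,0,0,0,0]]' >/dev/null; python3 st.py
python3 -m inch '[[0,0,0,0,0,0.02],[0,0,0,0,0,0.02],[0,0,0,0,0,0.02],[0,0,0,0,0,0.02],[0,0,0,0,0,0]]' >/dev/null; python3 st.py
python3 -m inch '[[0,0,0,0,0,0.02],[0,0,0,0,0,0.02],[0,0,0,0,0,0.02],[0,0,0,0,0,0.02],[0,0,0,0,0,0]]' >/dev/null; python3 st.py
```

```text
14.0 [0.4558 0.1874 0.0781] 144.45 F [3.695  1.2354 9.121 ] Ftool [-2.3     3.1718 -9.1116] tq [ 0.2451 -0.5263  0.0273] tilt 0.13822800311509673
14.4 [0.4559 0.1872 0.078 ] 147.14 F [ 1.922  1.1   10.802] Ftool [ -1.038    1.9924 -10.7954] tq [ 0.1793 -0.417   0.0168] tilt 0.17328052175983996
14.9 [0.4559 0.1874 0.078 ] 143.53 F [ 1.5957  0.0189 10.6507] Ftool [ -1.2881   0.9934 -10.646 ] tq [ 0.1957 -0.4075  0.0314] tilt 0.18210893287287816
15.4 [0.4559 0.1876 0.078 ] 139.94 F [ 2.0624  1.1516 10.392 ] Ftool [ -0.8485   2.2408 -10.3842] tq [ 0.267  -0.422  -0.0087] tilt 0.18709403537243258
```

```bash
python3 -m inch '[[0,0,-0.04,0,0,0],[-0.005,0.008,0,0,0,-0.05],[0,0,0,0,0,-0.05],[0,0,0,0,0,-0.03],[0,0,0,0,0,0],[0,0,0,0,0,0]]' >/dev/null; python3 st.py
python3 -c "
from rig import r;from h import *
print(delta(r.sense(),[.4569,.1874,.0786],np.radians(145.5)))"
```

```text
16.0 [0.4559 0.1866 0.0796] 145.72 F [ 6.2885 -0.6964  1.6262] Ftool [-5.5899  2.9645 -1.6245] tq [-0.1377 -1.1553 -0.0316] tilt 0.07480151733991248
(array([-0.00367258,  0.01271208,  0.01030258]), array([-0.00126513,  0.00107821,  0.00495409]))
```

```bash
python3 -m inch '[[-0.02,0.02,0,0,0,0],[0,0,0,0,0,0],[0,0,0,0,0,0]]' >/dev/null; python3 st.py
```

```text
16.3 [0.4565 0.1874 0.0789] 145.78 F [ 0.795  -0.5188 -0.0191] Ftool [-0.9492  0.0182  0.0158] tq [ 0.0114 -0.0783  0.0044] tilt 0.26511845865097156
```

```bash
python3 -m inch '[[-0.017,0.011,0,0,0,0],[0,0,0,0,0,0]]' >/dev/null; python3 st.py
python3 -m inch '[[-0.017,0.011,0,0,0,0],[0,0,0,0,0,0]]' >/dev/null; python3 st.py
```

```text
16.5 [0.4585 0.1874 0.0793] 145.79 F [-2.8627  0.3735 -1.1   ] Ftool [ 2.5735 -1.2975  1.1128] tq [-0.0515  0.5898 -0.0293] tilt 0.2615562592072421
16.7 [0.4588 0.1874 0.0791] 145.81 F [-7.1406 -0.283   1.827 ] Ftool [ 5.7593 -4.2558 -1.7677] tq [0.0008 1.5987 0.0342] tilt 0.47492809381369083
```

```bash
python3 -m inch '[[0.027,-0.018,0,0,0,0],[0,0,0,0,0,0]]' >/dev/null; python3 st.py
python3 -m inch '[[0.011,0.017,0,0,0,0],[0,0,0,0,0,0]]' >/dev/null; python3 st.py
python3 -m inch '[[-0.022,-0.034,0,0,0,0],[0,0,0,0,0,0]]' >/dev/null; python3 st.py
```

```text
16.9 [0.4586 0.1876 0.08  ] 145.79 F [-3.3162 -0.5946  0.1178] Ftool [ 2.4083 -2.3563 -0.1142] tq [ 0.035   0.4965 -0.0072] tilt 0.061791678269857604
17.1 [0.4587 0.1882 0.08  ] 145.75 F [-3.6829 -3.9471 -0.4072] Ftool [ 0.8232 -5.3338  0.427 ] tq [-0.891   0.6009 -0.0578] tilt 0.23316154234475492
17.3 [0.4584 0.1862 0.0802] 145.79 F [-4.224   2.3205 -0.1121] Ftool [ 4.7975 -0.4559  0.1246] tq [0.4818 0.9681 0.0256] tilt 0.15835695618053736
```

```bash
python3 -m inch '[[0.02,0,0,0,0,0],[0,0,0,0,0,0],[0,0,0,0,0,0]]' >/dev/null; python3 st.py
```

```text
17.6 [0.4582 0.1867 0.0806] 145.77 F [-0.6837  0.2984 -0.6868] Ftool [ 0.734  -0.1383  0.6857] tq [0.0262 0.245  0.0132] tilt 0.08966316562106133
```

```bash
python3 -m inch '[[0.012,0,0,0,0,0],[0,0,0.02,0,0,0],[0,0,0,0,0,0],[0,0,0,0,0,0]]' >/dev/null; python3 st.py
python3 -m inch '[[0,0,0.015,0,0,0],[0,0,0,0,0,0],[0,0,0,0,0,0]]' >/dev/null; python3 st.py
```

```text
18.0 [0.4568 0.1873 0.0784] 145.77 F [-0.0524 -0.0818  0.0939] Ftool [-0.0027 -0.0971 -0.0939] tq [ 0.0039 -0.0624 -0.0089] tilt 0.032001188072817106
18.3 [0.457  0.1874 0.0781] 145.77 F [-2.7216 -0.7178  8.4708] Ftool [ 1.8366 -2.1169 -8.4748] tq [-0.2276  0.4705 -0.0391] tilt 0.08384298144214374
```

Centred now. Sweeping both ways.

```bash
python3 -m inch '[[0.007,-0.008,0,0,0,0.02],[0,0,0,0,0,0.02],[0,0,0,0,0,0.02],[0,0,0,0,0,0.02],[0,0,0,0,0,0.02]]' >/dev/null; python3 st.py
python3 -m inch '[[0,0,0,0,0,-0.02],[0,0,0,0,0,-0.02],[0,0,0,0,0,-0.02],[0,0,0,0,0,-0.02],[0,0,0,0,0,-0.02],[0,0,0,0,0,-0.02],[0,0,0,0,0,-0.02],[0,0,0,0,0,-0.02]]' >/dev/null; python3 st.py
python3 -m inch '[[0,0,0,0,0,-0.02],[0,0,0,0,0,-0.02],[0,0,0,0,0,-0.02],[0,0,0,0,0,-0.02],[0,0,0,0,0,-0.02],[0,0,0,0,0,-0.02]]' >/dev/null; python3 st.py
```

```text
18.8 [0.4569 0.1874 0.0781] 141.22 F [0.1951 0.329  8.2943] Ftool [ 0.037   0.4011 -8.2933] tq [-0.0459 -0.0135  0.0731] tilt 0.19464852479577063
19.6 [0.4569 0.1874 0.0781] 148.47 F [-0.6945  0.2849  7.7063] Ftool [ 0.7229 -0.1022 -7.7083] tq [-0.0876  0.0085  0.0083] tilt 0.19087090993715564
20.2 [0.4569 0.1874 0.0781] 153.87 F [1.0141 0.0682 8.8204] Ftool [-0.9029  0.5273 -8.817 ] tq [-0.0272  0.0047 -0.042 ] tilt 0.19316457881321186
```

```bash
R='x'; python3 -m inch '[[0,0,0,0,0,-0.03],[0,0,0,0,0,-0.03],[0,0,0,0,0,-0.03],[0,0,0,0,0,-0.03],[0,0,0,0,0,-0.03],[0,0,0,0,0,-0.03]]' >/dev/null; python3 st.py
python3 -m inch '[[0,0,0,0,0,-0.03],[0,0,0,0,0,-0.03],[0,0,0,0,0,-0.03],[0,0,0,0,0,-0.03],[0,0,0,0,0,-0.03],[0,0,0,0,0,0]]' >/dev/null; python3 st.py
```

```text
20.8 [0.4569 0.1874 0.078 ] 161.99 F [-0.9423 -0.3038  8.1578] Ftool [ 0.7799 -0.5656 -8.161 ] tq [-0.0838 -0.015  -0.0237] tilt 0.18719397495024745
21.4 [0.4568 0.1874 0.0779] 168.71 F [ 0.5975 -1.0255  7.4597] Ftool [-0.8074 -0.8781 -7.4588] tq [-0.0466  0.0124 -0.0366] tilt 0.17862923305638492
```

```bash
python3 -m inch '[[0,0,0,0,0,0.15],[0,0,0,0,0,0.15],[0,0,0,0,0,0.15],[0,0,0,0,0,0.15],[0,0,0,0,0,0.03],[0,0,0,0,0,0.03],[0,0,0,0,0,0.03],[0,0,0,0,0,0.03]]' >/dev/null; python3 st.py
python3 -m inch '[[0,0,0,0,0,0.03],[0,0,0,0,0,0.03],[0,0,0,0,0,0.03],[0,0,0,0,0,0.03],[0,0,0,0,0,0.03],[0,0,0,0,0,0.03],[0,0,0,0,0,0.03]]' >/dev/null; python3 st.py
```

```text
22.2 [0.4569 0.1876 0.078 ] 136.25 F [-0.0484 -0.1967  7.217 ] Ftool [-0.1124 -0.1536 -7.2173] tq [-0.025  -0.01    0.0067] tilt 0.1959051659596887
22.9 [0.4569 0.1876 0.078 ] 126.8 F [ 0.6874 -0.087   7.4681] Ftool [-0.4887  0.5219 -7.4661] tq [ 0.0197 -0.0004  0.0743] tilt 0.18982074873654642
```

```bash
python3 -m inch '[[0,0,0,0,0,0.03],[0,0,0,0,0,0.03],[0,0,0,0,0,0.03],[0,0,0,0,0,0.03],[0,0,0,0,0,0.03],[0,0,0,0,0,0.03],[0,0,0,0,0,0.03]]' >/dev/null; python3 st.py
```

```text
23.6 [0.4562 0.1876 0.0774] 117.33 F [0.1966 0.8958 6.9811] Ftool [ 0.7074  0.5993 -6.9797] tq [ 0.2633 -0.0918  0.0165] tilt 0.11042404068095764
```

The ribs go *between* the teeth, so the index is half a pitch off the angle I aimed at: yaw is about 108°. Turning on towards it.

```bash
python3 -m inch '[[0,0,0,0,0,0.03],[0,0,0,0,0,0.03],[0,0,0,0,0,0.03],[0,0,0,0,0,0]]' >/dev/null; python3 st.py
python3 -m inch '[[0,0,0,0,0,0.03],[0,0,0,0,0,0.03],[0,0,0,0,0,0]]' >/dev/null; python3 st.py
```

```text
24.0 [0.4562 0.1872 0.0762] 113.32 F [4.0084 1.336  1.6155] Ftool [-0.3605  4.2116 -1.6106] tq [ 0.4477 -0.981  -0.0431] tilt 0.06636626326727903
24.3 [0.456  0.1874 0.0762] 110.62 F [4.3794 2.4076 0.5257] Ftool [ 0.7112  4.9472 -0.5208] tq [ 0.5528 -1.0822  0.0066] tilt 0.05988259097690226
```

It has dropped into the splines. I'll ease the side load and slide it down.

```bash
python3 -m inch '[[0,0.012,0.01,0,0,0.02],[0,0,0.01,0,0,0.02],[0,0,0,0,0,0]]' >/dev/null; python3 st.py
python3 -m inch '[[0,0,0.015,0,0,0],[0,0,0.015,0,0,0],[0,0,0,0,0,0]]' >/dev/null; python3 st.py
```

```text
24.6 [0.4563 0.1873 0.0741] 108.83 F [ 2.9112  1.8442 -0.1423] Ftool [0.8056 3.3508 0.138 ] tq [ 0.2793 -0.7568  0.0066] tilt 0.07235806648496947
24.9 [0.4563 0.1873 0.0714] 108.87 F [ 3.0208  0.3318 -0.3945] Ftool [-0.6631  2.9661  0.3922] tq [ 0.2089 -0.6097 -0.0223] tilt 0.047075724982961434
```

Sliding freely. Home is at TCP z of about 0.064.

```bash
python3 -m inch '[[0,0.005,0.02,0,0,0],[0,0,0.02,0,0,0],[0,0,0.015,0,0,0],[0,0,0,0,0,0]]' >/dev/null; python3 st.py
python3 -m inch '[[0,0,0.01,0,0,0],[0,0,0.01,0,0,0],[0,0,0.01,0,0,0],[0,0,0,0,0,0]]' >/dev/null; python3 st.py
```

```text
25.3 [0.4565 0.1875 0.0656] 108.88 F [ 1.3409 -0.6793 -0.1042] Ftool [-1.0766  1.0492  0.1025] tq [ 0.1009 -0.2207 -0.0247] tilt 0.09194542319841384
25.7 [0.4566 0.1875 0.0641] 108.88 F [-3.8834 -0.7788  7.6195] Ftool [ 0.5186 -3.933  -7.6162] tq [-0.1964  0.6065 -0.0273] tilt 0.04914570265287262
```

Home at 0.0641, exactly 14 mm down. Now swing counter-clockwise, slowly while a finger passes the pin.

```bash
python3 -m inch '[[0,-0.005,-0.01,0,0,-0.05],[0,0,0,0,0,-0.05],[0,0,0,0,0,-0.06],[0,0,0,0,0,-0.06],[0,0,0,0,0,-0.06]]' >/dev/null; python3 st.py
python3 -m inch '[[0,0,0,0,0,-0.1],[0,0,0,0,0,-0.1],[0,0,0,0,0,-0.1],[0,0,0,0,0,-0.1]]' >/dev/null; python3 st.py
```

```text
26.2 [0.4571 0.1875 0.0642] 121.55 F [0.955  0.1292 0.9344] Ftool [-0.39    0.8823 -0.9335] tq [ 0.026  -0.2201 -0.1673] tilt 0.05455997578142499
26.6 [0.4571 0.1874 0.0642] 139.62 F [ 1.0855 -0.608   1.8306] Ftool [-1.2221  0.2409 -1.8296] tq [-0.0508 -0.2197 -0.1576] tilt 0.04739592891848213
```

```bash
python3 -m inch '[[0,0,0,0,0,-0.12],[0,0,0,0,0,-0.12],[0,0,0,0,0,-0.12],[0,0,0,0,0,-0.12],[0,0,0,0,0,-0.12],[0,0,0,0,0,-0.12],[0,0,0,0,0,-0.12],[0,0,0,0,0,-0.12],[0,0,0,0,0,-0.08],[0,0,0,0,0,0]]' >/dev/null; python3 st.py
python3 -m inch '[[0,0,0,0,0,-0.03],[0,0,0,0,0,-0.03],[0,0,0,0,0,0]]' >/dev/null; python3 st.py
```

```text
27.6 [0.457  0.1872 0.0642] 186.23 F [ 0.9452 -0.5405 -0.0511] Ftool [-0.8809 -0.6399  0.0521] tq [-0.1765 -0.2422 -0.1024] tilt 0.05549817557823817
27.9 [0.457  0.1872 0.0642] 188.97 F [ 1.3552 -1.3218 -0.7391] Ftool [-1.1321 -1.5163  0.7411] tq [-0.3717 -0.4899 -0.0762] tilt 0.05937272354694302
```

```bash
python3 -m inch '[[0,0,0,0,0,-0.03],[0,0,0,0,0,-0.03],[0,0,0,0,0,0]]' >/dev/null; python3 st.py
python3 -m inch '[[0,0,0,0,0,-0.02],[0,0,0,0,0,-0.02],[0,0,0,0,0,0]]' >/dev/null; python3 st.py
python3 -m inch '[[0,0,0,0,0,-0.02],[0,0,0,0,0,0]]' >/dev/null; python3 st.py
```

```text
28.2 [0.457  0.1872 0.0642] 191.7 F [ 3.0131 -3.1009 -0.4593] Ftool [-2.3215 -3.647   0.4635] tq [-0.5754 -0.7441 -0.0924] tilt 0.056680856687242875
28.5 [0.4569 0.1872 0.0642] 193.49 F [ 3.6373 -2.7982 -0.8443] Ftool [-2.8837 -3.5689  0.8482] tq [-0.7252 -0.8648 -0.0914] tilt 0.05064079202787846
28.7 [0.457  0.1872 0.0643] 194.38 F [ 4.6072 -3.1501 -1.1001] Ftool [-3.6797 -4.195   1.1052] tq [-0.6711 -0.8781 -0.1729] tilt 0.05318109477819099
```

```bash
python3 -m inch '[[0,0,0,0,0,-0.02],[0,0,0,0,0,0]]' >/dev/null; python3 st.py
python3 -m inch '[[0,0,0,0,0,-0.02],[0,0,0,0,0,0]]' >/dev/null; python3 st.py
python3 - <<'E'
from rig import r;from h import *
im=r.get_image('top')
g=cv2.cvtColor(im['pixels'],cv2.COLOR_RGB2GRAY);np.set_printoptions(precision=4,suppress=True)
C=cloud(im);P=C.reshape(-1,3);gr=g.ravel()
q=P-[.457,.1873,0];rad=np.hypot(q[:,0],q[:,1])
for lo,hi in((.05,.07),(.07,.09),(.09,.113)):
    k=(rad>lo)&(rad<hi)&(P[:,2]>.065)&(P[:,2]<.1)&(q[:,0]<-.0);print(k.sum(),P[k].mean(0),np.degrees(np.arctan2(q[k,1].mean(),q[k,0].mean()))%360)
s=r.sense();im=r.get_image('wrist');C=cloud(im,s);P=C.reshape(-1,3);q=P-[.457,.1873,0];rad=np.hypot(q[:,0],q[:,1])
for lo,hi in((.05,.07),(.07,.09),(.09,.113)):
    k=(rad>lo)&(rad<hi)&(P[:,2]>.068)&(P[:,2]<.1)&(q[:,0]<0);print(k.sum(),P[k].mean(0),np.degrees(np.arctan2(q[k,1].mean(),q[k,0].mean()))%360)
E
```

```text
28.9 [0.457  0.1872 0.0643] 195.29 F [ 4.1931 -3.5371 -1.1636] Ftool [-3.1116 -4.5165  1.1687] tq [-0.6857 -0.863  -0.1479] tilt 0.053936358209913444
29.1 [0.4569 0.1874 0.0643] 196.15 F [ 3.9022 -2.2256 -0.6151] Ftool [-3.1289 -3.223   0.6174] tq [-0.6564 -0.9291 -0.2938] tilt 0.030771389043301112
63 [0.3992 0.1718 0.0823] 194.9926477424908
69 [0.3799 0.1662 0.0841] 195.32835730854086
81 [0.3595 0.1606 0.084 ] 195.31450932743383
1832 [0.4    0.1702 0.0817] 196.68309087709673
2168 [0.3798 0.1653 0.084 ] 195.9056969492582
2722 [0.3601 0.1599 0.0843] 195.7693447433997
```

Contact with the pin at 195.8° (the torque doubled), matching the expected rest of about 194–195°. Release and lift.

```bash
python3 -m inch '[[0,0,0,0,0,0],[0,0,0,0,0,0],[0,0,0,0,0,0],[0,0,0,0,0,0],[0,0,0,0,0,0]]' 0.2 && python3 st.py && python3 -m inch '[[0,0,-0.1,0,0,0],[0,0,-0.2,0,0,0],[0,0,-0.3,0,0,0],[0,0,-0.3,0,0,0],[0,0,-0.3,0,0,0],[-0.2,0,-0.1,0,0,0],[-0.2,0,0,0,0,0],[0,0,0,0,0,0],[0,0,0,0,0,0]]'
python3 - <<'E'
from rig import r;from h import *;import pickle
np.set_printoptions(precision=4,suppress=True)
s=r.sense();print(s['tcp_pos'],s['contact_force'],s['width'])
im=r.get_image('wrist');C=cloud(im,s);P=C.reshape(-1,3);q=P-[.457,.1873,0];rad=np.hypot(q[:,0],q[:,1])
for lo,hi in((.05,.07),(.07,.09),(.09,.108)):
    k=(rad>lo)&(rad<hi)&(P[:,2]>.068)&(P[:,2]<.1)&(q[:,0]<0);print(k.sum(),P[k].mean(0),np.degrees(np.arctan2(q[k,1].mean(),q[k,0].mean()))%360)
k=(rad>.012)&(rad<.024)&(P[:,2]>.08)&(P[:,2]<.11);print('hub top z',np.median(P[k,2]),k.sum())
im0=pickle.load(open('im0.pkl','rb'))['top'];im1=r.get_image('top')
d=np.abs(im0['pixels'].astype(int)-im1['pixels']).max(2)
for n,(u,v) in dict(tin=(257,236),stamp=(177,172),spool=(284,129)).items():print(n,np.median(d[v-12:v+13,u-12:u+13]))
E
```

```text
t: 29.7
tcp_pos: [0.4565, 0.1878, 0.0645]
ee_rot: [0.443, -3.11, -0.001]
contact_force: [0.6, 0.4, -0.2]
width: 0.0684
grip_force: 0.0
29.7 [0.4565 0.1878 0.0645] 196.2 F [0.5787 0.3598 2.1783] Ftool [-0.656   0.1851 -2.1782] tq [-0.0014 -0.0147  0.0277] tilt 0.028817862020066583
t: 30.6
tcp_pos: [0.4947, 0.1986, 0.1944]
ee_rot: [0.442, -3.109, -0.0]
contact_force: [-0.4, -0.2, -0.4]
width: 0.0685
grip_force: 0.0
[0.4947 0.1986 0.1944] [-0.4333 -0.169  -0.377 ] 0.0685195262425283
516 [0.3993 0.1715 0.0818] 195.2886487361183
599 [0.3796 0.1668 0.0838] 194.8225007818611
579 [0.3613 0.162  0.084 ] 194.78786685797
hub top z 0.09172622438749722 1198
tin 16.0
stamp 13.0
spool 11.0
```

The hub top is at 0.0917 (home is 0.092), the arm is at 194.9° against the pin, and nothing touches the robot. Handing in.

```bash
python3 -c "
from rig import r
print(r.sign_off())"
```

```text
the job is handed in; nothing more can be done
None
```

The lever is fully home on the stem, swung counter-clockwise until it met the stop pin and released, and the job is handed in. The final camera check put the hub top at 91.7 mm (home is 92 mm) and the arm at 194.9° (expected rest about 194.4°); no force ran near a limit in my readings, and the robot went nowhere near the tin, stamp or spool, though I did not re-measure where they stand.

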